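Load a watchmaker's cleaning basket and hang it on its hook

ROBOT

A 6-joint arm with a two-finger parallel gripper is mounted at the origin on the work surface. World frame = base frame: x ahead of the robot, y to its left, z up, the work surface at z = 0. Lengths are in m, angles in rad, forces in N, time in s.
With the tool pointing down it reaches from about 0.325 to 0.9 m from the base axis. Payload 6.1 kg.
Tool frame: the origin (TCP) lies where the fingers leave the gripper's body, on its centre line; the fingertips stand 70 mm ahead of it and the grasp point (between the pads) lies 51 mm ahead of it; z points along the fingers, y is the line along which they close (so a half turn about z gives the same grasp; the last joint's range is limited). The gripper opens to 87 mm and grips with 3 to 60 N. Pads are 19 mm wide; open, the fingers measure 117 mm over their backs; the gripper's body (75 mm by 190 mm) begins 51 mm behind the grasp point.
Start: joints at [0.988, 0.22, 1.526, -0, 1.395, -0.126], TCP at [0.276, 0.561, 0.292] pointing down, gripper open.
Joint ranges: [-2.98, 2.98], [-0.91, 2.08], [0.09, 2.57], [-1.24, 4.39], [0.2, 2.65], [-2.68, 2.68]. Speed limits (rad/s): [2.57, 2.57, 3.01, 3.14, 3.14, 3.14].

INTERFACE

Orientations are given as a rotation vector (axis times angle).
In Python, from plant import r gives the robot as it stands.
- The arm moves only by the tool play_rows, never from a script. Its argument "steps" is a list of rows, each an object of numbers: "x", "y", "z": the shift along the tool's x, y, z as a fraction of full scale; "yaw": the turn about the tool's z as a fraction of full scale. In form: [{"x": .., "y": .., "z": .., "yaw": ..}, ...]. A call has exactly 10 rows; each row is the pose to reach, as a shift and turn from the pose commanded when the call began, along the tool's axes at that moment, turning the shorter way round; what a row does not reach only later rows make up. Full scale, the value 1, is 0.2 m for a shift and pi rad for a turn. A row lasts 1/8 s, in which the tool goes at most 62.5 mm and 10.7 degrees, less where a joint would pass 70% of its speed; a pose out of reach is approached as far as the arm can. A call with a number of a shift or a turn outside -1 to 1 is refused whole. A call with a gripper value outside its range is refused whole. "fingers" is the closure, from -1 (fully open) to 1 (shut), set as the call begins (left out, the last holds). The fingers move at their own pace and stop on an object; "squeeze" is the grip in N (left out, the last holds). Time passes only in rows, so rows that repeat a pose let the fingers close, or fill a call up. It gives the time, the measured TCP pose, the force, the opening and the grip force at its end, in the units of the state.
- r.sense(): the state, without advancing time (a new reading comes with each control period).
- r.camera(name): name is "scene" or "top" or "wrist"; returns the picture (400x640x3 uint8, red, green, blue); there is no depth.
- r.camera_model(name): a dict with "fx", "fy", "cx", "cy" (pixels), "distortion" ([k1, k2, p1, p2, k3] as OpenCV has them; the pictures are not rectified), "eye" and "orientation" of the camera in the world. Camera axes: x right, y up, looking along -z (the intrinsics and any distortion apply to the point x, -y, -z); pixel columns grow to the right and rows downward; lengths in m; the calibration is good to about 2 mm. A picture is of the moment at which its call begins: read the wrist's pose just before it. camera_model takes no time and is no camera call; for the wrist camera it gives the pose at the moment of the call.
- r.job_done(): hands the job in; it is judged then, once.
The state is a dict: "clock": time; "joint_positions": joint angles; "qd": joint speeds; "tau": joint torques, N m; "position": TCP position; "orientation": TCP orientation; "wrist_force": force on the tool from outside, world axes, zero at the start; "torque": the same for the moment, N m; "opening": opening from 0.0 (shut) to 1.0 (fully open); "finger_force": force on a finger pad.
Only numpy, scipy, OpenCV 4.12 (cv2) and the standard library are available. Lean on these libraries where they do the work, as an engineer would, in place of code of your own. Each camera call takes 0.05 s, during which the arm holds its last target. There are 200 camera calls.

TASK

Turn the brass tab right aside, lift the clear cover out of the parts tray and lay it flat on the bench, then put every small capsule from the tray into the wire basket. Then raise the basket's flat-lying bail upright, carry the basket by the bail's red grip and hang the bail in the draining hook, leaving the basket hanging still and level with all capsules in it. Do not tip the basket, and leave the loupe, dish and watch head alone.

Things in the scene. Friction and masses are not known exactly. Their poses are not given: they have to be found in the camera images.
- tray: Aluminium parts tray, fixed, 160 mm (its x) by 180 mm (its y), origin at the centre of its underside. Inside, a floor 6 mm above the bench: a well of 86 x 106 mm surrounded by a grey ledge 25 mm wide whose top is 17 mm above the bench; then walls up to 46 mm, on which the cover rests, and round it a fence up to 51 mm (5 mm high) that keeps the cover in place with 2 mm of play all round. A lug on the middle of its -x side carries the tab.
- tab (a joint): Angle of the brass swing tab about a vertical pivot at (-90, 0) mm in the tray's frame: 0 = pointing along the tray's +x, lying over the cover's edge and holding it; positive = anticlockwise from above; limits +-1.75 rad. It may be turned either way and stays where it is left (light friction, about 0.5 N at the nib); it is clear of the cover beyond 1.3 rad. The tab is 38 mm long, 12 mm wide, its top 60 mm above the bench.
- tab_nib (a point): Top centre of the tab's red upright round nib, 10 mm across, standing 18 mm above the tab (top 78 mm above the bench), 30 mm from the tab's pivot.
- cover: Clear loose plate, 144 mm (x) by 164 mm (y) by 5 mm, 140 g, in the tray's frame at first (its underside 46 mm above the bench). Origin at the centre of its underside. In its middle stands a black block grip, 30 mm along x, 16 mm along y, 26 mm high above the plate. There is free bench between the tray and the basket.
- cover_knob (a point): Top centre of the cover's black block grip, 31 mm above the cover's underside.
- capsule1: Small closed cylinder, brass: 28 mm across, 24 mm high, 45 g; origin at the centre of its underside, z its axis. Upright in the tray's well at first. Between two and four of the four are there (the others read None).
- capsule2: Small closed cylinder, brass: 28 mm across, 24 mm high, 45 g; origin at the centre of its underside, z its axis. Upright in the tray's well at first. Between two and four of the four are there (the others read None).
- capsule3: Small closed cylinder, brass: 28 mm across, 24 mm high, 45 g; origin at the centre of its underside, z its axis. Upright in the tray's well at first. Between two and four of the four are there (the others read None).
- capsule4: Small closed cylinder, brass: 28 mm across, 24 mm high, 45 g; origin at the centre of its underside, z its axis. Upright in the tray's well at first. Between two and four of the four are there (the others read None).
- basket: Loose open steel wire basket, 104 mm (x) by 150 mm (y), 55 mm high, walls 3 mm, floor 3 mm thick, about 0.3 kg; origin at the centre of its underside. Its bail hinges on the middles of the two short sides, about the line along the basket's y, 50 mm above its underside.
- bail (a joint): Angle of the bail about its hinge: 0 = lying flat towards the basket's -x side (level, reaching past the rim, on a stop), 1.57 = upright, 3.14 = flat on the +x side. It swings freely and falls back when let go off upright.
- bail_grip (a point): Centre of the bail's red grip: pill-shaped, 18 mm across, 26 mm long along the basket's y with rounded ends, 122 mm from the hinge line. Taken by its two ends (across 26 mm) it turns easily between the fingers as the bail swings up, and then holds the hanging basket.
- bail_bar (a point): Middle of the bail's top bar (6 mm rod, straight for 28 mm along the basket's y, then sloping away to the legs 160 mm apart), 92 mm from the hinge line, 30 mm short of the grip's centre; a 6 mm stem joins bar and grip. This rests in the hook.
- hook: Fixed draining stand: base plate 200 x 150 x 8 mm, post at x = +115 mm (205 mm high), and from its top a 10 mm round rod in a black rubber sleeve that comes towards -x, sloping down to the hook's lowest point above this body's origin, then up again to the tip. Origin on the bench below the lowest point. The bail comes on from the -x side: its bar passes over the tip with the rod under it, then is lowered. The bar lies along the hook's y.
- hook_seat (a point): Where the middle of the bail's bar rests: just over the hook's lowest point, 183 mm above the bench.
- hook_tip (a point): Top of the hook's upturned tip: 28 mm from the seat towards the hook's -x, 206 mm above the bench.
- loupe: Black eyeglass, 34 mm across and 34 mm high; bystander. Origin under its centre.
- dish: Dark red bowl, 80 mm across, 25 mm high; bystander. Origin under its centre.
- watch: Steel watch head, 42 mm across, 9 mm thick; bystander. Origin under its centre.
Things that resemble listed ones, but are neither listed nor needed, are in the scene too. Leave any brown or pink look-alike of the basket alone.

How it is judged:
By the outcome, as a careful person would: the job done as asked, in the order asked, and still so for the second after the job is handed in, with the robot touching nothing.
Of capsule1, capsule2, capsule3, capsule4 only 2 to 4 are there at a start; the rules pass over those that are not, and their reading is None.
At some moment in a run one of capsule1, capsule2, capsule3, capsule4 may be knocked a few centimetres aside while the robot is not near it.
It also fails if it takes over 210 s, if anything falls off the work surface, if the arm or the gripper's body presses on something with over 40 N, if the wrist force passes 120 N, or if a joint passes its speed limit or range.

## Working session

There is one attempt and no reset: what is moved stays moved. The work goes in short steps, Python scripts to look and compute and a tool call to move; the robot and the scene stay as the last step left them, time stands still between calls to the robot, and variables do not carry over. Pictures are saved under pics/ and viewed, at most 14 in all, crops included, and the job is handed in when it is done.

Besides the shell and the picture viewer there is one more tool, called after "Call:" as name([rows], argument=value, ...), one row to a line, values as JSON. play_rows: Moves the arm, as the interface text tells. Its arguments: {"type":"object","properties":{"steps":{"type":"array"},"fingers":{"type":"number"},"squeeze":{"type":"number"}},"required":["steps"]}

```bash
mkdir -p pics; ls
cat > h.py <<'E'
import numpy as np, cv2
from scipy.spatial.transform import Rotation as R
from plant import r
def save(cam,name):
    m=r.camera_model(cam); im=r.camera(cam); cv2.imwrite(f'pics/{name}.png',im[:,:,::-1])
    import pickle; pickle.dump(m,open(f'pics/{name}.pkl','wb')); return m,im
def load(name):
    import pickle; return pickle.load(open(f'pics/{name}.pkl','rb'))
def rot(m):
    o=np.array(m['orientation'],float)
    return o if o.shape==(3,3) else R.from_rotvec(o).as_matrix()
def ray(m,u,v):
    K=np.array([[m['fx'],0,m['cx']],[0,m['fy'],m['cy']],[0,0,1.]])
    p=cv2.undistortPoints(np.array([[[u,v]]],float),K,np.array(m['distortion'],float))[0,0]
    return np.array(m['eye']),rot(m)@np.array([p[0],-p[1],-1.])
def atz(m,u,v,z):
    e,d=ray(m,u,v); return e+d*(z-e[2])/d[2]
def tri(*obs):
    A=np.zeros((3,3));b=np.zeros(3)
    for m,u,v in obs:
        e,d=ray(m,u,v);d/=np.linalg.norm(d);P=np.eye(3)-np.outer(d,d);A+=P;b+=P@e
    return np.linalg.solve(A,b)
def proj(m,p):
    c=rot(m).T@(np.array(p)-np.array(m['eye']));K=np.array([[m['fx'],0,m['cx']],[0,m['fy'],m['cy']],[0,0,1.]])
    return cv2.projectPoints(np.array([[c[0],-c[1],-c[2]]]),np.zeros(3),np.zeros(3),K,np.array(m['distortion'],float))[0][0,0]
def go(p,yawdir=None):
    """rows units for a grasp-point target p (world), tool down; yawdir = desired closing-axis world angle"""
    s=r.sense();Rm=R.from_rotvec(s['orientation']).as_matrix()
    d=Rm.T@(np.array(p)-(np.array(s['position'])+Rm[:,2]*.051))
    print('shift units',np.round(d/.2,4),'closing ang',np.degrees(np.arctan2(Rm[1,1],Rm[0,1])).round(2))
    if yawdir is not None:
        a=yawdir-np.arctan2(Rm[1,1],Rm[0,1]); a=(a+np.pi/2)%np.pi-np.pi/2
        print('yaw units',round(a*np.sign(Rm[2,2])/np.pi,4),'j6',np.round(s['joint_positions'][5],2))
E
python3 - <<'E'
from h import *
for c in('scene','top','wrist'):
    m,_=save(c,c+'0'); print(c,m)
print(r.sense())
E
```

```text
pics
scene {'fx': 440.30782068664945, 'fy': 440.30782068664945, 'cx': 315.9828984708056, 'cy': 204.4106574457471, 'distortion': array([-0.03008486,  0.        ,  0.        ,  0.        ,  0.        ]), 'eye': array([1.41533609, 0.30348638, 1.17858183]), 'orientation': array([0.47668738, 0.71102887, 1.82782364])}
top {'fx': 397.0795791154524, 'fy': 397.0795791154524, 'cx': 327.63107672785395, 'cy': 198.13444793071665, 'distortion': array([-0.06915197,  0.        ,  0.        ,  0.        ,  0.        ]), 'eye': array([ 0.37870267, -0.05331678,  1.22073179]), 'orientation': array([ 0.09975741, -0.10076641, -1.54844671])}
wrist {'fx': 355.7528823850167, 'fy': 355.7528823850167, 'cx': 320.977896371527, 'cy': 203.96408232078448, 'distortion': array([-0.0776993,  0.       ,  0.       ,  0.       ,  0.       ]), 'eye': array([0.20624199, 0.59490834, 0.38354909]), 'orientation': array([-0.25913744, -0.15860457,  1.10519559])}
{'clock': 0.15, 'joint_positions': array([ 9.87926023e-01,  2.21063912e-01,  1.52731205e+00, -2.83482652e-05,
        1.39467197e+00, -1.26096820e-01]), 'qd': array([-3.38829292e-04, -2.50320384e-03, -1.88441492e-03, -5.21834878e-04,
        6.82161437e-04, -4.20138657e-05]), 'tau': array([ 4.85406381e-04, -4.95195723e+01, -3.87880433e+01,  6.99684117e-02,
        5.31074556e-02, -9.14395923e-05]), 'position': array([0.27547235, 0.56062462, 0.29139593]), 'orientation': array([-7.11160609e-01, -3.05954917e+00,  2.15871186e-03]), 'wrist_force': array([-0.41819335, -0.21754565, -0.28889984]), 'torque': array([-0.06569367, -0.00269614,  0.04653363]), 'finger_force': 0.0, 'opening': 0.9981734895558952}
```

View pics/top0.png

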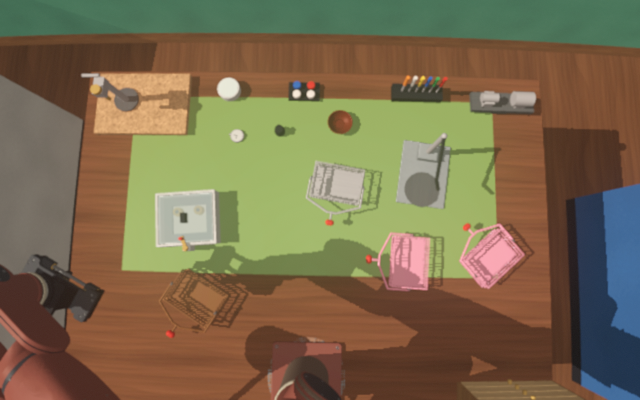

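View pics/scene0.png

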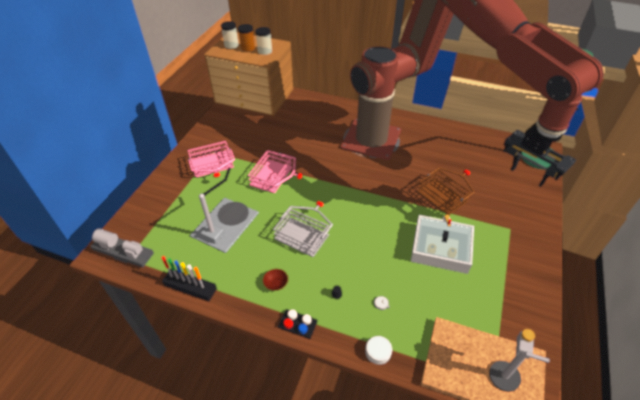

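The top view shows the tray at about (186,218), its red nib at (182,239), the grey basket at (340,185) with its grip at (330,222), and the hook stand at (425,172). The scene view agrees. Next I'll enlarge both.

Run:
```python
import cv2,numpy as np
t=cv2.imread('pics/top0.png');s=cv2.imread('pics/scene0.png')
def c(i,x,y,w,h,k):return cv2.resize(i[y:y+h,x:x+w],None,fx=k,fy=k,interpolation=cv2.INTER_CUBIC)
a=c(t,145,180,80,80,5);b=c(t,295,125,80,115,3.478) 
d=c(t,385,125,80,100,4)
z=lambda i:cv2.resize(i,(400,300)) 
# mosaic 800x600: tray 5x(80x60) , hook, basket
cv2.imwrite('pics/m1.png',np.vstack([np.hstack([c(t,145,183,80,75,4),c(t,300,153,80,75,4)]),np.hstack([c(t,395,130,80,75,4),c(s,405,205,80,75,4)])]))
cv2.imwrite('pics/m2.png',np.hstack([c(s,265,195,80,75,5),c(s,180,185,80,75,5)]))
```

```text
(no output)
```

View pics/m1.png

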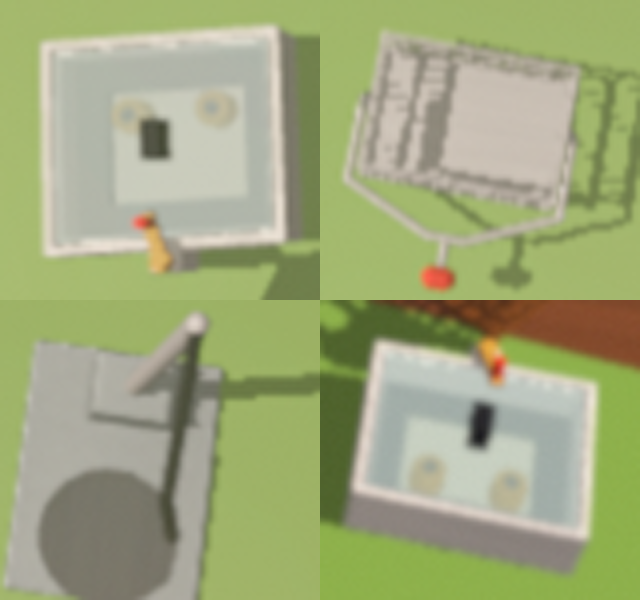

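View pics/m2.png

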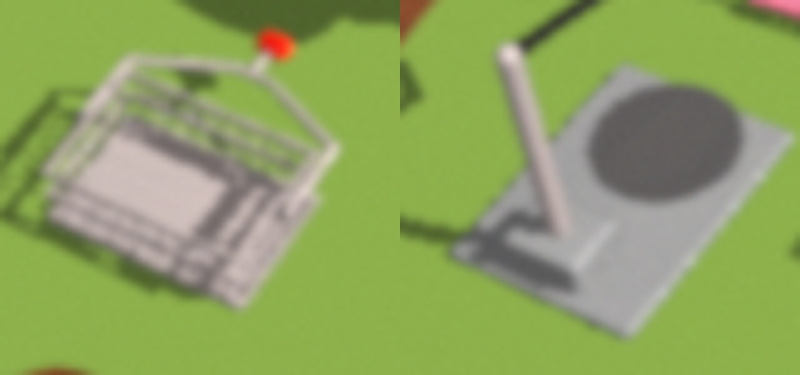

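Run:
```python
from h import *
np.set_printoptions(precision=4,suppress=True)
T=load('top0');S=load('scene0')
t=lambda u,v,ox,oy,k=4:(ox+(u-.5*0)/k-.375,oy+v/k-.375)
A=lambda u,v:(T,*t(u,v,145,183)); B=lambda u,v:(S,*t(u-320,v-300,405,205)); C=lambda u,v:(T,*t(u-320,v,300,153)); D=lambda u,v:(T,*t(u,v-300,395,130))
E=lambda u,v:(S,*t(u,v,265,195,5)); F=lambda u,v:(S,*t(u-400,v,180,185,5))
print('nib',tri(A(142,222),B(496,366)))
print('knob top',tri(A(155,138),B(482,412)), atz(*A(154,140),.075))
print('tray corners z.051',[atz(*A(*p),.051)[:2] for p in((42,42),(277,27),(285,240),(45,255))])
print(' scene',[atz(*B(*p),.051)[:2] for p in((378,341),(597,381),(587,540),(358,492))])
print('caps',[tri(A(*a),B(*b)) for a,b in(((131,110),(508,485)),((214,106),(428,470)))])
print('grip',tri(C(437,278),E(275,45)))
print('bar',tri(C(443,240),E(257,72)))
print('basket rim corners .055',[atz(*C(*p),.055)[:2] for p in((384,33),(578,70),(560,205),(360,180))])
print('hook tip',tri(D(174,540),(S,230,170)),'post top',tri(D(196,325),F(511,50)))
print('plate corners .008',[atz(*D(*p),.008)[:2] for p in((37,342),(222,372),(200,600),(8,585))],[atz(*F(*p),.008)[:2] for p in((625,65),(795,135),(630,335),(455,250))])
```

```text
nib [0.4011 0.3739 0.0686]
knob top [0.4613 0.3682 0.0761] [0.4604 0.3676 0.075 ]
tray corners z.051 [array([0.534 , 0.4674]), array([0.5488, 0.2885]), array([0.3906, 0.2739]), array([0.3749, 0.4535])]
 scene [array([0.3924, 0.276 ]), array([0.3733, 0.4551]), array([0.5365, 0.4682]), array([0.5522, 0.2935])]
caps [array([0.4862, 0.4047, 0.0274]), array([0.4909, 0.3416, 0.0244])]
grip [ 0.4581 -0.0576  0.0492]
bar [ 0.4862 -0.0609  0.0495]
basket rim corners .055 [array([ 0.6406, -0.0143]), array([ 0.6154, -0.16  ]), array([ 0.5136, -0.1475]), array([0.5292, 0.0008])]
hook tip [ 0.5391 -0.3417  0.19  ] post top [ 0.6814 -0.3565  0.2082]
plate corners .008 [array([ 0.724 , -0.2892]), array([ 0.7034, -0.436 ]), array([ 0.5219, -0.4148]), array([ 0.5306, -0.2654])] [array([ 0.5145, -0.4064]), array([ 0.5331, -0.2601]), array([ 0.7282, -0.2863]), array([ 0.7067, -0.4325])]
```

Run:
```python
from h import *
go([.401,.373,.15],np.radians(110))
```

```text
shift units [-0.9772 -0.5641  0.4526] closing ang 63.83
yaw units -0.2565 j6 -0.13
```

Call:
play_rows([
  {"x":-0.1,"y":-0.06,"z":0.04,"yaw":-0.025},
  {"x":-0.3,"y":-0.17,"z":0.13,"yaw":-0.07},
  {"x":-0.5,"y":-0.29,"z":0.23,"yaw":-0.12},
  {"x":-0.7,"y":-0.4,"z":0.32,"yaw":-0.17},
  {"x":-0.87,"y":-0.5,"z":0.4,"yaw":-0.22},
  {"x":-0.95,"y":-0.55,"z":0.44,"yaw":-0.25},
  {"x":-0.977,"y":-0.564,"z":0.4526,"yaw":-0.2565},
  {"x":-0.977,"y":-0.564,"z":0.4526,"yaw":-0.2565},
  {"x":-0.977,"y":-0.564,"z":0.4526,"yaw":-0.2565},
  {"x":-0.977,"y":-0.564,"z":0.4526,"yaw":-0.2565},
], fingers=-0.2)

```text
clock: 1.4
position: [0.401, 0.3743, 0.2021]
orientation: [-0.546, 3.093, 0.001]
wrist_force: [0.3, 0.2, 0.3]
opening: 0.599
finger_force: 0.0
```

Run:
```python
from h import *
save('wrist','w1');go([.401,.373,.075])
```

```text
shift units [ 0.0024 -0.0057  0.3803] closing ang 110.04
```

View pics/w1.png

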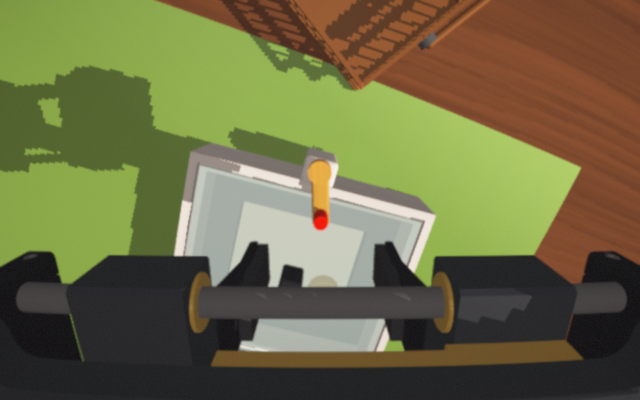

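The nib top is at (320,221), the tab pivot at (319,172), and the tray's near corners are visible.

Run:
```python
from h import *
W=load('w1');T=load('top0')
n=atz(W,320.5,220.5,.078);p=atz(W,319,172,.06);print(n,p,tri((W,320.5,220.5),(T,180.1,238.1)))
print(np.linalg.norm(n[:2]-p[:2]))
go([n[0],n[1],.072])
s=r.sense();Rm=R.from_rotvec(s['orientation']).as_matrix()
piv=np.array([.372,.363]); a0=np.arctan2(*(n[:2]-p[:2])[::-1]);print(np.degrees(a0))
for a in np.linspace(a0,a0+1.5,7):
    q=p[:2]+.03*np.array([np.cos(a),np.sin(a)]);d=Rm.T@np.array([*(q-n[:2]),0]);print(np.round(np.degrees(a)-5),np.round(d/.2,4))
```

```text
[0.39940178 0.37266542 0.078     ] [0.37334912 0.36211466 0.06      ] [0.40072648 0.37315864 0.07403759]
0.028107999897032086
shift units [ 0.0105 -0.0045  0.3953] closing ang 110.04
22.046871434718497
17.0 [-0.0095  0.0003  0.    ]
31.0 [-0.0035  0.0373  0.    ]
46.0 [0.0114 0.0716 0.    ]
60.0 [0.0344 0.1011 0.    ]
74.0 [ 0.0639  0.1241 -0.    ]
89.0 [ 0.0982  0.139  -0.    ]
103.0 [ 0.1351  0.145  -0.    ]
```

Call:
play_rows([
  {"x":0.005,"y":-0.002,"z":0.04},
  {"x":0.008,"y":-0.004,"z":0.16},
  {"x":0.008,"y":-0.004,"z":0.28},
  {"x":0.008,"y":-0.004,"z":0.345},
  {"x":0.008,"y":-0.004,"z":0.345},
  {"x":0.008,"y":-0.004,"z":0.345},
  {"x":0.008,"y":-0.004,"z":0.345},
  {"x":0.008,"y":-0.004,"z":0.345},
  {"x":0.008,"y":-0.004,"z":0.345},
  {"x":0.008,"y":-0.004,"z":0.345},
])

```text
validation failed for argument at $.st...
```

Call:
play_rows([
  {"x":0,"y":0,"z":0},
  {"x":0,"y":0,"z":0},
  {"x":0,"y":0,"z":0},
  {"x":0,"y":0,"z":0},
  {"x":0,"y":0,"z":0},
  {"x":0,"y":0,"z":0},
  {"x":0,"y":0,"z":0},
  {"x":0,"y":0,"z":0},
  {"x":0,"y":0,"z":0},
  {"x":0,"y":0,"z":0},
], fingers=1, squeeze=5)

```text
validation failed for argument at $.st...
```

Call:
play_rows([
  {"x":0.005,"y":-0.002,"z":0.04,"yaw":0},
  {"x":0.008,"y":-0.004,"z":0.16,"yaw":0},
  {"x":0.008,"y":-0.004,"z":0.28,"yaw":0},
  {"x":0.008,"y":-0.004,"z":0.345,"yaw":0},
  {"x":0.008,"y":-0.004,"z":0.345,"yaw":0},
  {"x":0.008,"y":-0.004,"z":0.345,"yaw":0},
  {"x":0.008,"y":-0.004,"z":0.345,"yaw":0},
  {"x":0.008,"y":-0.004,"z":0.345,"yaw":0},
  {"x":0.008,"y":-0.004,"z":0.345,"yaw":0},
  {"x":0.008,"y":-0.004,"z":0.345,"yaw":0},
])

```text
clock: 2.7
position: [0.4001, 0.3722, 0.1329]
orientation: [-0.545, 3.094, 0.0]
wrist_force: [-0.6, 0.1, 0.1]
opening: 0.602
finger_force: 0.0
```

Call:
play_rows([
  {"x":0,"y":0,"z":0,"yaw":0},
  {"x":0,"y":0,"z":0,"yaw":0},
  {"x":0,"y":0,"z":0,"yaw":0},
  {"x":0,"y":0,"z":0,"yaw":0},
  {"x":0,"y":0,"z":0,"yaw":0},
  {"x":0,"y":0,"z":0,"yaw":0},
  {"x":0,"y":0,"z":0,"yaw":0},
  {"x":0,"y":0,"z":0,"yaw":0},
  {"x":0,"y":0,"z":0,"yaw":0},
  {"x":0,"y":0,"z":0,"yaw":0},
], fingers=1, squeeze=5)

```text
clock: 3.95
position: [0.4001, 0.3722, 0.1327]
orientation: [-0.545, 3.094, 0.0]
wrist_force: [-0.2, 1.6, 0.3]
opening: 0.114
finger_force: 5.0
```

Call:
play_rows([
  {"x":0.001,"y":0.019,"z":0,"yaw":0},
  {"x":0.006,"y":0.037,"z":0,"yaw":0},
  {"x":0.012,"y":0.055,"z":0,"yaw":0},
  {"x":0.021,"y":0.072,"z":0,"yaw":0},
  {"x":0.032,"y":0.087,"z":0,"yaw":0},
  {"x":0.044,"y":0.101,"z":0,"yaw":0},
  {"x":0.058,"y":0.113,"z":0,"yaw":0},
  {"x":0.073,"y":0.124,"z":0,"yaw":0},
  {"x":0.09,"y":0.132,"z":0,"yaw":0},
  {"x":0.108,"y":0.139,"z":0,"yaw":0},
])

```text
clock: 5.2
position: [0.3701, 0.3912, 0.1328]
orientation: [-0.545, 3.094, 0.001]
wrist_force: [0.8, -0.2, 0.5]
opening: 0.11
finger_force: 5.0
```

Call:
play_rows([
  {"x":0.01,"y":0.003,"z":0,"yaw":0},
  {"x":0.02,"y":0.005,"z":0,"yaw":0},
  {"x":0.03,"y":0.007,"z":0,"yaw":0},
  {"x":0.03,"y":0.007,"z":0,"yaw":0},
  {"x":0.03,"y":0.007,"z":0,"yaw":0},
  {"x":0.03,"y":0.007,"z":0,"yaw":0},
  {"x":0.03,"y":0.007,"z":0,"yaw":0},
  {"x":0.03,"y":0.007,"z":0,"yaw":0},
  {"x":0.03,"y":0.007,"z":0,"yaw":0},
  {"x":0.03,"y":0.007,"z":0,"yaw":0},
])

```text
clock: 6.45
position: [0.364, 0.3906, 0.1329]
orientation: [0.545, -3.094, -0.001]
wrist_force: [-1.7, 5.5, 1.4]
opening: 0.116
finger_force: 5.0
```

Call:
play_rows([
  {"x":0,"y":0,"z":0,"yaw":0},
  {"x":0,"y":0,"z":0,"yaw":0},
  {"x":0,"y":0,"z":0,"yaw":0},
  {"x":0,"y":0,"z":-0.05,"yaw":0},
  {"x":0,"y":0,"z":-0.15,"yaw":0},
  {"x":0,"y":0,"z":-0.3,"yaw":0},
  {"x":0,"y":0,"z":-0.45,"yaw":0},
  {"x":0,"y":0,"z":-0.5,"yaw":0},
  {"x":0,"y":0,"z":-0.5,"yaw":0},
  {"x":0,"y":0,"z":-0.5,"yaw":0},
], fingers=-0.2)

```text
clock: 7.7
position: [0.3636, 0.3897, 0.2313]
orientation: [0.545, -3.092, 0.002]
wrist_force: [-0.4, 0.4, 0.9]
opening: 0.601
finger_force: 0.0
```

Run:
```python
from h import *
m,im=save('wrist','w2'); m,im2=save('top','t2')
cv2.imwrite('pics/m3.png',np.hstack([cv2.resize(im2[183:258,145:225],None,fx=4,fy=4,interpolation=2),cv2.resize(im,(480,300))])[:,:,::-1])
go([.461,.368,.10],np.radians(95))
```

```text
shift units [-0.4224 -0.268   0.4003] closing ang 109.99
yaw units 0.0833 j6 -1.25
```

View pics/m3.png

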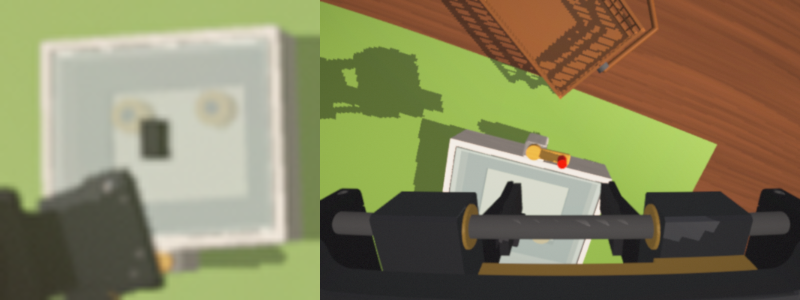

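The tab now lies along the tray's edge, with its nib at mosaic (562,160), clear of the cover. Next is the cover's grip.

Call:
play_rows([
  {"x":-0.06,"y":-0.04,"z":0,"yaw":0.01},
  {"x":-0.2,"y":-0.13,"z":0.02,"yaw":0.04},
  {"x":-0.34,"y":-0.22,"z":0.08,"yaw":0.07},
  {"x":-0.41,"y":-0.26,"z":0.2,"yaw":0.083},
  {"x":-0.422,"y":-0.268,"z":0.33,"yaw":0.083},
  {"x":-0.422,"y":-0.268,"z":0.45,"yaw":0.083},
  {"x":-0.422,"y":-0.268,"z":0.52,"yaw":0.083},
  {"x":-0.422,"y":-0.268,"z":0.533,"yaw":0.083},
  {"x":-0.422,"y":-0.268,"z":0.533,"yaw":0.083},
  {"x":-0.422,"y":-0.268,"z":0.533,"yaw":0.083},
])

```text
clock: 9.05
position: [0.4624, 0.3691, 0.1273]
orientation: [-0.139, 3.137, 0.001]
wrist_force: [-0.2, -0.7, -0.1]
opening: 0.603
finger_force: 0.0
```

Call:
play_rows([
  {"x":0,"y":0,"z":0,"yaw":0},
  {"x":0,"y":0,"z":0,"yaw":0},
  {"x":0,"y":0,"z":0,"yaw":0},
  {"x":0,"y":0,"z":0,"yaw":0},
  {"x":0,"y":0,"z":0,"yaw":0},
  {"x":0,"y":0,"z":0,"yaw":0},
  {"x":0,"y":0,"z":0,"yaw":0},
  {"x":0,"y":0,"z":0,"yaw":0},
  {"x":0,"y":0,"z":0,"yaw":0},
  {"x":0,"y":0,"z":0,"yaw":0},
], fingers=1, squeeze=20)

```text
clock: 10.3
position: [0.4618, 0.3688, 0.1262]
orientation: [-0.139, 3.138, 0.0]
wrist_force: [-0.4, 0.5, -0.2]
opening: 0.181
finger_force: 20.0
```

Call:
play_rows([
  {"x":0,"y":0,"z":-0.03,"yaw":0},
  {"x":0,"y":0,"z":-0.1,"yaw":0},
  {"x":0,"y":0,"z":-0.2,"yaw":0},
  {"x":0,"y":-0.02,"z":-0.28,"yaw":0},
  {"x":0.01,"y":-0.08,"z":-0.3,"yaw":0},
  {"x":0.02,"y":-0.18,"z":-0.3,"yaw":0},
  {"x":0.04,"y":-0.3,"z":-0.3,"yaw":0},
  {"x":0.05,"y":-0.42,"z":-0.3,"yaw":0},
  {"x":0.06,"y":-0.52,"z":-0.3,"yaw":0},
  {"x":0.075,"y":-0.6,"z":-0.3,"yaw":0},
])

```text
clock: 11.55
position: [0.4571, 0.2462, 0.1857]
orientation: [0.137, -3.138, 0.0]
wrist_force: [-0.1, 0.4, -2.3]
opening: 0.185
finger_force: 20.0
```

Call:
play_rows([
  {"x":0.01,"y":-0.1,"z":0,"yaw":0},
  {"x":0.03,"y":-0.25,"z":0,"yaw":0},
  {"x":0.05,"y":-0.4,"z":0.02,"yaw":0},
  {"x":0.075,"y":-0.5,"z":0.08,"yaw":0},
  {"x":0.075,"y":-0.526,"z":0.2,"yaw":0},
  {"x":0.075,"y":-0.526,"z":0.34,"yaw":0},
  {"x":0.075,"y":-0.526,"z":0.44,"yaw":0},
  {"x":0.075,"y":-0.526,"z":0.5,"yaw":0},
  {"x":0.075,"y":-0.526,"z":0.525,"yaw":0},
  {"x":0.075,"y":-0.526,"z":0.525,"yaw":0},
])

```text
clock: 12.8
position: [0.452, 0.1417, 0.0813]
orientation: [-0.139, 3.138, -0.0]
wrist_force: [0.8, -0.8, -1.8]
opening: 0.181
finger_force: 20.0
```

Call:
play_rows([
  {"x":0,"y":0,"z":0.004,"yaw":0},
  {"x":0,"y":0,"z":0.004,"yaw":0},
  {"x":0,"y":0,"z":0.004,"yaw":0},
  {"x":0,"y":0,"z":0,"yaw":0},
  {"x":0,"y":0,"z":-0.1,"yaw":0},
  {"x":0,"y":0,"z":-0.3,"yaw":0},
  {"x":0,"y":0.05,"z":-0.55,"yaw":0},
  {"x":-0.1,"y":0.3,"z":-0.75,"yaw":0},
  {"x":-0.22,"y":0.6,"z":-0.85,"yaw":0},
  {"x":-0.35,"y":0.8,"z":-0.9,"yaw":0},
], fingers=-0.4)

```text
clock: 14.05
position: [0.508, 0.3093, 0.2633]
orientation: [-0.139, 3.136, 0.002]
wrist_force: [1.2, -0.1, 0.1]
opening: 0.698
finger_force: 0.0
```

Call:
play_rows([
  {"x":-0.1,"y":0.15,"z":0,"yaw":0},
  {"x":-0.2,"y":0.25,"z":0,"yaw":0},
  {"x":-0.3,"y":0.3,"z":0,"yaw":0},
  {"x":-0.3,"y":0.3,"z":0,"yaw":0},
  {"x":-0.3,"y":0.3,"z":0,"yaw":0},
  {"x":-0.3,"y":0.3,"z":0,"yaw":0},
  {"x":-0.3,"y":0.3,"z":0,"yaw":0},
  {"x":-0.3,"y":0.3,"z":0,"yaw":0},
  {"x":-0.3,"y":0.3,"z":0,"yaw":0},
  {"x":-0.3,"y":0.3,"z":0,"yaw":0},
])

```text
clock: 15.3
position: [0.5618, 0.3723, 0.2612]
orientation: [-0.139, 3.138, 0.0]
wrist_force: [1.0, -0.5, 0.5]
opening: 0.695
finger_force: 0.0
```

Run:
```python
from h import *
m,im=save('wrist','w3'); m,im2=save('top','t3'); m,im3=save('scene','s3')
c=lambda i,x,y:cv2.resize(i[y:y+75,x:x+80],None,fx=4,fy=4,interpolation=2)
cv2.imwrite('pics/m4.png',np.hstack([c(im3,405,205),cv2.resize(im,(480,300))])[:,:,::-1])
```

```text
(no output)
```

View pics/m4.png

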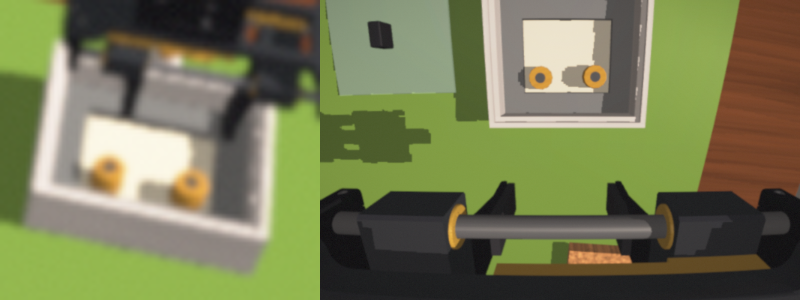

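The wrist view shows exactly two capsules in the well, with their tops at wrist pixels of about (293,102) and (367,101). The cover lies flat on the bench.

Run:
```python
from h import *
W=load('w3');S=load('s3')
for (u,v),(a,b) in(((293.3,102.7),(190,186)),((366.7,101.5),(109,172))):
    p=tri((W,u,v),(S,405+a/4-.4,205+b/4-.4)); print(p,atz(W,u,v,.03))
a,b=atz(W,293.3,102.7,.03),atz(W,366.7,101.5,.03)
go([a[0],a[1],.1]);go([a[0],a[1],.027]);go([b[0],b[1],.027])
```

```text
[0.49584108 0.37369446 0.0490262 ] [0.48998184 0.34102386 0.03      ]
[0.48678628 0.37415859 0.02562057] [0.483259   0.40527796 0.03      ]
shift units [ 0.3716 -0.1242  0.5503] closing ang 95.06
shift units [ 0.3715 -0.1241  0.9153] closing ang 95.06
shift units [0.3767 0.1989 0.9153] closing ang 95.06
```

Call:
play_rows([
  {"x":0.1,"y":-0.03,"z":0.03,"yaw":0},
  {"x":0.25,"y":-0.08,"z":0.1,"yaw":0},
  {"x":0.35,"y":-0.12,"z":0.25,"yaw":0},
  {"x":0.3716,"y":-0.1242,"z":0.4,"yaw":0},
  {"x":0.3716,"y":-0.1242,"z":0.58,"yaw":0},
  {"x":0.3716,"y":-0.1242,"z":0.72,"yaw":0},
  {"x":0.3716,"y":-0.1242,"z":0.82,"yaw":0},
  {"x":0.3716,"y":-0.1242,"z":0.853,"yaw":0},
  {"x":0.3716,"y":-0.1242,"z":0.853,"yaw":0},
  {"x":0.3716,"y":-0.1242,"z":0.853,"yaw":0},
], fingers=0)

```text
clock: 16.7
position: [0.4908, 0.3415, 0.0918]
orientation: [-0.139, 3.137, 0.001]
wrist_force: [0.4, -0.4, -0.5]
opening: 0.499
finger_force: 0.0
```

Call:
play_rows([
  {"x":0,"y":0,"z":0,"yaw":0},
  {"x":0,"y":0,"z":0,"yaw":0},
  {"x":0,"y":0,"z":0,"yaw":0},
  {"x":0,"y":0,"z":0,"yaw":0},
  {"x":0,"y":0,"z":0,"yaw":0},
  {"x":0,"y":0,"z":-0.05,"yaw":0},
  {"x":0,"y":0,"z":-0.15,"yaw":0},
  {"x":0,"y":0,"z":-0.3,"yaw":0},
  {"x":0,"y":0,"z":-0.42,"yaw":0},
  {"x":0,"y":0,"z":-0.45,"yaw":0},
], fingers=1, squeeze=20)

```text
clock: 17.95
position: [0.4913, 0.3417, 0.1839]
orientation: [-0.138, 3.134, 0.003]
wrist_force: [0.6, 0.0, -0.7]
opening: 0.307
finger_force: 20.0
```

Run:
```python
from h import *
save('top','t4')
go([.568,-.072,.13]); go([.568,-.072,.065])
```

```text
shift units [-0.2001 -2.0941  0.009 ] closing ang 95.06
shift units [-0.1989 -2.0946  0.334 ] closing ang 95.06
```

Call:
play_rows([
  {"x":0,"y":-0.05,"z":-0.02,"yaw":0},
  {"x":0,"y":-0.13,"z":-0.05,"yaw":0},
  {"x":0,"y":-0.22,"z":-0.08,"yaw":0},
  {"x":-0.01,"y":-0.32,"z":-0.1,"yaw":0},
  {"x":-0.02,"y":-0.42,"z":-0.1,"yaw":0},
  {"x":-0.04,"y":-0.53,"z":-0.1,"yaw":0},
  {"x":-0.06,"y":-0.64,"z":-0.1,"yaw":0},
  {"x":-0.08,"y":-0.75,"z":-0.1,"yaw":0},
  {"x":-0.09,"y":-0.87,"z":-0.1,"yaw":0},
  {"x":-0.1,"y":-0.99,"z":-0.1,"yaw":0},
])

```text
clock: 19.25
position: [0.5274, 0.1437, 0.2003]
orientation: [0.138, -3.138, 0.0]
wrist_force: [0.2, -0.3, -0.9]
opening: 0.312
finger_force: 20.0
```

Call:
play_rows([
  {"x":-0.01,"y":-0.12,"z":0,"yaw":0.007},
  {"x":-0.02,"y":-0.24,"z":0,"yaw":0.014},
  {"x":-0.04,"y":-0.36,"z":0,"yaw":0.021},
  {"x":-0.06,"y":-0.48,"z":0,"yaw":0.03},
  {"x":-0.08,"y":-0.6,"z":0,"yaw":0.04},
  {"x":-0.09,"y":-0.71,"z":0,"yaw":0.05},
  {"x":-0.1,"y":-0.82,"z":0,"yaw":0.06},
  {"x":-0.1,"y":-0.91,"z":0,"yaw":0.072},
  {"x":-0.1,"y":-0.97,"z":0,"yaw":0.072},
  {"x":-0.1,"y":-1.0,"z":0,"yaw":0.072},
])

```text
clock: 20.5
position: [0.5648, -0.0526, 0.2005]
orientation: [-0.217, -3.134, -0.0]
wrist_force: [-0.0, 0.0, -0.6]
opening: 0.308
finger_force: 20.0
```

Run:
```python
from h import *
go([.573,-.105,.04],np.radians(82))
```

```text
shift units [-0.0766 -0.2538  0.5473] closing ang 82.08
yaw units 0.0005 j6 -1.66
```

Call:
play_rows([
  {"x":-0.04,"y":-0.12,"z":0,"yaw":0},
  {"x":-0.07,"y":-0.23,"z":0.02,"yaw":0},
  {"x":-0.077,"y":-0.254,"z":0.08,"yaw":0},
  {"x":-0.077,"y":-0.254,"z":0.18,"yaw":0},
  {"x":-0.077,"y":-0.254,"z":0.3,"yaw":0},
  {"x":-0.077,"y":-0.254,"z":0.42,"yaw":0},
  {"x":-0.077,"y":-0.254,"z":0.5,"yaw":0},
  {"x":-0.077,"y":-0.254,"z":0.54,"yaw":0},
  {"x":-0.077,"y":-0.254,"z":0.547,"yaw":0},
  {"x":-0.077,"y":-0.254,"z":0.547,"yaw":0},
])

```text
clock: 21.75
position: [0.5738, -0.1044, 0.0918]
orientation: [0.216, 3.133, -0.0]
wrist_force: [0.2, 0.1, -0.1]
opening: 0.313
finger_force: 20.0
```

Call:
play_rows([
  {"x":0,"y":0,"z":0,"yaw":0},
  {"x":0,"y":0,"z":0,"yaw":0},
  {"x":0,"y":0,"z":0,"yaw":0},
  {"x":0,"y":0,"z":0,"yaw":0},
  {"x":0,"y":0,"z":-0.05,"yaw":0},
  {"x":0,"y":0,"z":-0.2,"yaw":0},
  {"x":-0.02,"y":0,"z":-0.4,"yaw":0},
  {"x":-0.15,"y":0.05,"z":-0.6,"yaw":0},
  {"x":-0.3,"y":0.12,"z":-0.8,"yaw":0},
  {"x":-0.45,"y":0.16,"z":-0.95,"yaw":0},
], fingers=0.2)

```text
clock: 23.0
position: [0.6681, -0.0846, 0.2846]
orientation: [0.216, 3.131, -0.001]
wrist_force: [0.3, 0.4, -0.2]
opening: 0.405
finger_force: 0.0
```

Call:
play_rows([
  {"x":-0.05,"y":0,"z":0,"yaw":0},
  {"x":-0.05,"y":0,"z":0,"yaw":0},
  {"x":-0.05,"y":0,"z":0,"yaw":0},
  {"x":-0.05,"y":0,"z":0,"yaw":0},
  {"x":-0.05,"y":0,"z":0,"yaw":0},
  {"x":-0.05,"y":0,"z":0,"yaw":0},
  {"x":-0.05,"y":0,"z":0,"yaw":0},
  {"x":-0.05,"y":0,"z":0,"yaw":0},
  {"x":-0.05,"y":0,"z":0,"yaw":0},
  {"x":-0.05,"y":0,"z":0,"yaw":0},
])

```text
clock: 24.25
position: [0.6767, -0.0864, 0.2812]
orientation: [0.216, 3.134, -0.0]
wrist_force: [-0.1, 0.4, 0.2]
opening: 0.398
finger_force: 0.0
```

Run:
```python
from h import *
m,im=save('wrist','w5'); m,im2=save('top','t5'); 
c=lambda i,x,y:cv2.resize(i[y:y+75,x:x+80],None,fx=4,fy=4,interpolation=2)
cv2.imwrite('pics/m5.png',np.vstack([np.hstack([c(im2,145,183),cv2.resize(im2[120:210,370:450],(320,300))]),im[:300]])[:,:,::-1])
```

```text
(no output)
```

View pics/m5.png

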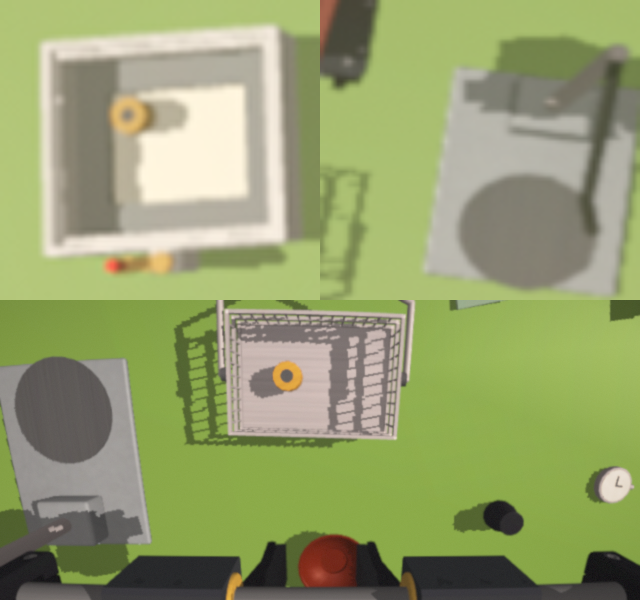

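Capsule 1 stands in the basket, with its top at wrist pixel (287,76). Capsule 2 hasn't moved in the tray. The basket's rim corners are at about (228,11), (406,17), (396,139) and (230,133).

Run:
```python
from h import *
W=load('w5');T=load('t5')
P=[atz(W,u,v,.055)[:2] for u,v in((228,11),(406,17),(396,139),(230,133))];print(np.round(P,4),np.mean(P,0))
print('yaw',np.degrees([np.arctan2(*(-(a-b)*[1,-1])) if 0 else np.degrees(0) for a,b in()]))
for a,b in((1,0),(2,3)):
    d=P[a]-P[b];print('yaw y-edge',np.degrees(np.arctan2(-d[0],d[1])),np.linalg.norm(d))
H=[atz(W,u,v,.05)[:2] for u,v in((223,75),(404,83))];d=H[1]-H[0];print('hinge',H,np.mean(H,0),np.degrees(np.arctan2(-d[0],d[1])))
print('cap',atz(W,287,76,.027))
# hook: rod line & plate from top t5 (crop x370 y120 80x90 -> x4, y3.333)
U=lambda u,v:(T,370+(u-320)/4-.4,120+v/3.333-.35)
tip=atz(*U(591,232),.203);post=atz(*U(618,55),.205);print('tip',tip,'post',post,'dir',np.degrees(np.arctan2(*(post-tip)[1::-1])),np.linalg.norm(post-tip))
pl=[atz(*U(*p),.008)[:2] for p in((456,68),(613,295),(427,271))];print('plate',pl)
cB=atz(*U(0,0),0)
b=atz(T,145+129/4-.4,183+113/4-.4,.03);print('capB',b)
go([b[0],b[1],.13],np.radians(95))
```

```text
[[ 0.5185 -0.1421]
 [ 0.5437  0.0029]
 [ 0.6432 -0.0146]
 [ 0.6174 -0.16  ]] [ 0.58067975 -0.07845298]
yaw []
yaw y-edge -9.84144256061696 0.1471613167167194
yaw y-edge -10.052863186405718 0.14775706733794514
hinge [array([ 0.56756076, -0.15746479]), array([ 0.5962121 , -0.00236464])] [ 0.58188643 -0.07991472] -10.466149129257468
cap [ 0.57502386 -0.10431759  0.027     ]
tip [ 0.5388095  -0.33818791  0.203     ] post [ 0.68154776 -0.35846832  0.205     ] dir -8.086523414344784 0.14418566330405522
plate [array([ 0.72422563, -0.28831103]), array([ 0.51077159, -0.40904149]), array([ 0.5303069 , -0.26459654])]
capB [0.48377004 0.40493314 0.03      ]
shift units [1.293  2.3005 0.5006] closing ang 82.1
yaw units -0.0717 j6 -1.68
```

Call:
play_rows([
  {"x":0.02,"y":0.04,"z":0,"yaw":0},
  {"x":0.06,"y":0.11,"z":0,"yaw":0},
  {"x":0.11,"y":0.2,"z":0,"yaw":0},
  {"x":0.16,"y":0.29,"z":0,"yaw":0},
  {"x":0.21,"y":0.38,"z":0,"yaw":0},
  {"x":0.27,"y":0.48,"z":0,"yaw":0},
  {"x":0.33,"y":0.58,"z":0,"yaw":0},
  {"x":0.39,"y":0.69,"z":0,"yaw":0},
  {"x":0.45,"y":0.8,"z":0,"yaw":0},
  {"x":0.51,"y":0.91,"z":0,"yaw":0},
], fingers=0)

```text
clock: 25.6
position: [0.5999, 0.1096, 0.2812]
orientation: [0.216, 3.134, 0.0]
wrist_force: [0.7, -0.7, 0.0]
opening: 0.498
finger_force: 0.0
```

Call:
play_rows([
  {"x":0.06,"y":0.11,"z":0,"yaw":-0.007},
  {"x":0.12,"y":0.22,"z":0,"yaw":-0.014},
  {"x":0.18,"y":0.33,"z":0,"yaw":-0.021},
  {"x":0.24,"y":0.44,"z":0,"yaw":-0.028},
  {"x":0.3,"y":0.54,"z":0,"yaw":-0.036},
  {"x":0.36,"y":0.64,"z":0,"yaw":-0.044},
  {"x":0.42,"y":0.74,"z":0,"yaw":-0.052},
  {"x":0.47,"y":0.84,"z":0,"yaw":-0.06},
  {"x":0.52,"y":0.92,"z":0,"yaw":-0.066},
  {"x":0.56,"y":0.99,"z":0,"yaw":-0.072},
])

```text
clock: 26.85
position: [0.5164, 0.3205, 0.2811]
orientation: [0.141, -3.138, 0.0]
wrist_force: [0.2, 0.2, 0.1]
opening: 0.496
finger_force: 0.0
```

Run:
```python
from h import *
go([.4838,.405,.0405],np.radians(95))
```

```text
shift units [0.1244 0.4353 0.948 ] closing ang 95.14
yaw units 0.0008 j6 -1.23
```

Call:
play_rows([
  {"x":0.05,"y":0.15,"z":0,"yaw":0},
  {"x":0.1,"y":0.33,"z":0.03,"yaw":0},
  {"x":0.124,"y":0.435,"z":0.12,"yaw":0},
  {"x":0.124,"y":0.435,"z":0.28,"yaw":0},
  {"x":0.124,"y":0.435,"z":0.46,"yaw":0},
  {"x":0.124,"y":0.435,"z":0.64,"yaw":0},
  {"x":0.124,"y":0.435,"z":0.8,"yaw":0},
  {"x":0.124,"y":0.435,"z":0.91,"yaw":0},
  {"x":0.124,"y":0.435,"z":0.948,"yaw":0},
  {"x":0.124,"y":0.435,"z":0.948,"yaw":0},
])

```text
clock: 28.1
position: [0.4847, 0.4039, 0.0914]
orientation: [0.139, -3.138, 0.0]
wrist_force: [-0.9, 0.2, 1.4]
opening: 0.5
finger_force: 0.0
```

Call:
play_rows([
  {"x":0,"y":0,"z":0,"yaw":0},
  {"x":0,"y":0,"z":0,"yaw":0},
  {"x":0,"y":0,"z":0,"yaw":0},
  {"x":0,"y":0,"z":0,"yaw":0},
  {"x":0,"y":0,"z":0,"yaw":0},
  {"x":0,"y":0,"z":-0.05,"yaw":0},
  {"x":0,"y":0,"z":-0.15,"yaw":0},
  {"x":0,"y":0,"z":-0.3,"yaw":0},
  {"x":0,"y":0,"z":-0.45,"yaw":0},
  {"x":0,"y":0,"z":-0.55,"yaw":0},
], fingers=1, squeeze=20)

```text
clock: 29.35
position: [0.4852, 0.4043, 0.2045]
orientation: [-0.139, 3.136, 0.002]
wrist_force: [-0.9, -0.1, -0.7]
opening: 0.308
finger_force: 20.0
```

Run:
```python
from h import *
go([.587,-.053,.15],np.radians(80))
```

```text
shift units [-0.3048 -2.323   0.0152] closing ang 95.06
yaw units 0.0837 j6 -1.09
```

Call:
play_rows([
  {"x":0,"y":-0.05,"z":0,"yaw":0},
  {"x":0,"y":-0.13,"z":0,"yaw":0},
  {"x":0,"y":-0.22,"z":0,"yaw":0},
  {"x":-0.01,"y":-0.32,"z":0,"yaw":0},
  {"x":-0.02,"y":-0.42,"z":0,"yaw":0},
  {"x":-0.04,"y":-0.53,"z":0,"yaw":0},
  {"x":-0.06,"y":-0.64,"z":0,"yaw":0},
  {"x":-0.08,"y":-0.75,"z":0,"yaw":0},
  {"x":-0.09,"y":-0.87,"z":0,"yaw":0},
  {"x":-0.1,"y":-0.99,"z":0,"yaw":0},
])

```text
clock: 30.6
position: [0.5221, 0.2066, 0.2014]
orientation: [-0.138, 3.139, -0.0]
wrist_force: [0.0, 0.6, -0.6]
opening: 0.31
finger_force: 20.0
```

Call:
play_rows([
  {"x":-0.01,"y":-0.12,"z":0,"yaw":0.007},
  {"x":-0.03,"y":-0.24,"z":0,"yaw":0.014},
  {"x":-0.05,"y":-0.36,"z":0,"yaw":0.023},
  {"x":-0.07,"y":-0.48,"z":0,"yaw":0.034},
  {"x":-0.09,"y":-0.6,"z":0,"yaw":0.046},
  {"x":-0.11,"y":-0.71,"z":0,"yaw":0.058},
  {"x":-0.13,"y":-0.82,"z":0,"yaw":0.07},
  {"x":-0.15,"y":-0.91,"z":0,"yaw":0.083},
  {"x":-0.16,"y":-0.97,"z":0,"yaw":0.083},
  {"x":-0.17,"y":-1.0,"z":0,"yaw":0.083},
])

```text
clock: 31.85
position: [0.5735, 0.0115, 0.2015]
orientation: [-0.271, -3.13, -0.0]
wrist_force: [0.1, -0.4, -0.7]
opening: 0.308
finger_force: 20.0
```

Run:
```python
from h import *
go([.587,-.053,.04],np.radians(80))
```

```text
shift units [-0.1221 -0.3061  0.5523] closing ang 80.11
yaw units 0.0006 j6 -1.52
```

Call:
play_rows([
  {"x":-0.05,"y":-0.13,"z":0,"yaw":0},
  {"x":-0.11,"y":-0.27,"z":0.02,"yaw":0},
  {"x":-0.122,"y":-0.306,"z":0.08,"yaw":0},
  {"x":-0.122,"y":-0.306,"z":0.18,"yaw":0},
  {"x":-0.122,"y":-0.306,"z":0.3,"yaw":0},
  {"x":-0.122,"y":-0.306,"z":0.42,"yaw":0},
  {"x":-0.122,"y":-0.306,"z":0.5,"yaw":0},
  {"x":-0.122,"y":-0.306,"z":0.545,"yaw":0},
  {"x":-0.122,"y":-0.306,"z":0.552,"yaw":0},
  {"x":-0.122,"y":-0.306,"z":0.552,"yaw":0},
])

```text
clock: 33.1
position: [0.5875, -0.0523, 0.0918]
orientation: [0.27, 3.129, -0.0]
wrist_force: [0.4, -0.5, -0.5]
opening: 0.313
finger_force: 20.0
```

Call:
play_rows([
  {"x":0,"y":0,"z":0,"yaw":0},
  {"x":0,"y":0,"z":0,"yaw":0},
  {"x":0,"y":0,"z":0,"yaw":0},
  {"x":0,"y":0,"z":0,"yaw":0},
  {"x":0,"y":0,"z":-0.05,"yaw":0},
  {"x":0,"y":0,"z":-0.2,"yaw":0},
  {"x":0,"y":0,"z":-0.4,"yaw":0},
  {"x":0,"y":0,"z":-0.6,"yaw":0},
  {"x":0,"y":-0.02,"z":-0.7,"yaw":0},
  {"x":0,"y":-0.02,"z":-0.7,"yaw":0},
], fingers=0.2)

```text
clock: 34.35
position: [0.5871, -0.0567, 0.2329]
orientation: [0.271, 3.126, -0.001]
wrist_force: [-0.1, 0.2, -0.9]
opening: 0.397
finger_force: 0.0
```

Call:
play_rows([
  {"x":0,"y":0,"z":0,"yaw":0},
  {"x":0,"y":0,"z":0,"yaw":0},
  {"x":0,"y":0,"z":0,"yaw":0},
  {"x":0,"y":0,"z":0,"yaw":0},
  {"x":0,"y":0,"z":0,"yaw":0},
  {"x":0,"y":0,"z":0,"yaw":0},
  {"x":0,"y":0,"z":0,"yaw":0},
  {"x":0,"y":0,"z":0,"yaw":0},
  {"x":0,"y":0,"z":0,"yaw":0},
  {"x":0,"y":0,"z":0,"yaw":0},
], fingers=-0.4)

```text
clock: 35.6
position: [0.5863, -0.0562, 0.2311]
orientation: [0.271, 3.13, 0.0]
wrist_force: [1.3, 0.3, 0.9]
opening: 0.7
finger_force: 0.0
```

Run:
```python
from h import *
m,im=save('wrist','w6'); m,im2=save('scene','s6'); 
c=lambda i,x,y:cv2.resize(i[y:y+75,x:x+80],None,fx=4,fy=4,interpolation=2)
cv2.imwrite('pics/m6.png',np.vstack([np.hstack([c(im2,265,195),c(im2,180,155)]),im[:300]])[:,:,::-1])
```

```text
(no output)
```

View pics/m6.png

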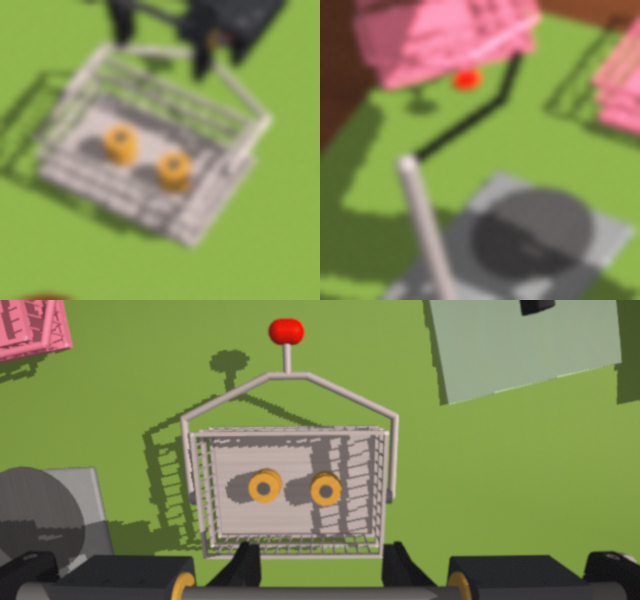

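Both capsules stand in the basket at wrist pixels (265,186) and (326,190). The bail lies flat, with its grip at (286,31) and its bar at (288,76). In the scene view the hook tip is at about (229,168).

Run:
```python
from h import *
W=load('w6');T0=load('top0');S0=load('scene0');T=load('t5');S=load('s6')
g=tri((W,286.5,31),(T0,328.9,222.1),(S0,319.6,203.6));print('grip',g,atz(W,286.5,31,.05),'bar',atz(W,288,76,.05))
P=[atz(W,u,v,.055)[:2] for u,v in((192,133),(388,132),(382,256),(205,255))];print(np.round(P,4),np.mean(P,0))
H=[atz(W,u,v,.05)[:2] for u,v in((193,197),(391,197))];print('hinge',H,np.mean(H,0))
U=lambda u,v:(T,370+(u-320)/4-.4,120+v/3.333-.35)
V=lambda u,v:(S,180+(u-320)/4-.4,155+v/4-.4)
print('tip',tri(U(592,233),V(520,52)),'kink',tri(U(588,200),V(503,100)),'post',tri(U(618,53),V(407,160)))
q=atz(W,286.5,31,.05);go([q[0],q[1],.12],np.radians(80));go([q[0],q[1],.05])
```

```text
grip [ 0.45847067 -0.05816563  0.04932602] [ 0.45911948 -0.05917425  0.05      ] bar [ 0.48971612 -0.06407566  0.05      ]
[[ 0.517  -0.1429]
 [ 0.542   0.0021]
 [ 0.6415 -0.015 ]
 [ 0.6156 -0.1595]] [ 0.5790128  -0.07883984]
hinge [array([ 0.56652681, -0.15769805]), array([ 0.59401668, -0.00102776])] [ 0.58027175 -0.0793629 ]
tip [ 0.53840114 -0.3394351   0.20020275] kink [ 0.56933837 -0.34414321  0.17277018] post [ 0.68219746 -0.35763633  0.20864728]
shift units [ 0.6239 -0.1237  0.3006] closing ang 80.12
yaw units 0.0007 j6 -1.63
shift units [ 0.6239 -0.1237  0.6506] closing ang 80.12
```

Call:
play_rows([
  {"x":0.08,"y":-0.02,"z":0,"yaw":0},
  {"x":0.24,"y":-0.05,"z":0,"yaw":0},
  {"x":0.42,"y":-0.085,"z":0.02,"yaw":0},
  {"x":0.56,"y":-0.11,"z":0.1,"yaw":0},
  {"x":0.62,"y":-0.124,"z":0.22,"yaw":0},
  {"x":0.624,"y":-0.124,"z":0.36,"yaw":0},
  {"x":0.624,"y":-0.124,"z":0.5,"yaw":0},
  {"x":0.624,"y":-0.124,"z":0.61,"yaw":0},
  {"x":0.624,"y":-0.124,"z":0.65,"yaw":0},
  {"x":0.624,"y":-0.124,"z":0.65,"yaw":0},
])

```text
clock: 36.95
position: [0.459, -0.0592, 0.101]
orientation: [-0.27, -3.129, -0.0]
wrist_force: [-0.3, -1.0, 0.2]
opening: 0.701
finger_force: 0.0
```

Call:
play_rows([
  {"x":0,"y":0,"z":0,"yaw":0},
  {"x":0,"y":0,"z":0,"yaw":0},
  {"x":0,"y":0,"z":0,"yaw":0},
  {"x":0,"y":0,"z":0,"yaw":0},
  {"x":0,"y":0,"z":0,"yaw":0},
  {"x":0,"y":0,"z":0,"yaw":0},
  {"x":0,"y":0,"z":0,"yaw":0},
  {"x":0,"y":0,"z":0,"yaw":0},
  {"x":0,"y":0,"z":0,"yaw":0},
  {"x":0,"y":0,"z":0,"yaw":0},
], fingers=1, squeeze=25)

```text
clock: 38.2
position: [0.4592, -0.0592, 0.1012]
orientation: [0.271, 3.13, -0.0]
wrist_force: [0.2, 0.7, 1.4]
opening: 0.278
finger_force: 25.0
```

Call:
play_rows([
  {"x":-0.002,"y":0,"z":-0.048,"yaw":0},
  {"x":-0.0075,"y":0,"z":-0.095,"yaw":0},
  {"x":-0.017,"y":0,"z":-0.142,"yaw":0},
  {"x":-0.03,"y":0,"z":-0.188,"yaw":0},
  {"x":-0.046,"y":0,"z":-0.233,"yaw":0},
  {"x":-0.066,"y":0,"z":-0.277,"yaw":0},
  {"x":-0.09,"y":0,"z":-0.319,"yaw":0},
  {"x":-0.117,"y":0,"z":-0.359,"yaw":0},
  {"x":-0.146,"y":0,"z":-0.396,"yaw":0},
  {"x":-0.179,"y":0,"z":-0.431,"yaw":0},
])

```text
clock: 39.45
position: [0.4948, -0.0654, 0.1878]
orientation: [0.271, 3.13, 0.0]
wrist_force: [-0.1, 0.4, -2.0]
opening: 0.278
finger_force: 25.0
```

Call:
play_rows([
  {"x":-0.035,"y":0,"z":-0.033,"yaw":0},
  {"x":-0.073,"y":0,"z":-0.062,"yaw":0},
  {"x":-0.112,"y":0,"z":-0.089,"yaw":0},
  {"x":-0.154,"y":0,"z":-0.112,"yaw":0},
  {"x":-0.198,"y":0,"z":-0.132,"yaw":0},
  {"x":-0.243,"y":0,"z":-0.149,"yaw":0},
  {"x":-0.289,"y":0,"z":-0.162,"yaw":0},
  {"x":-0.336,"y":0,"z":-0.171,"yaw":0},
  {"x":-0.383,"y":0,"z":-0.177,"yaw":0},
  {"x":-0.431,"y":0,"z":-0.179,"yaw":0},
])

```text
clock: 40.7
position: [0.58, -0.0802, 0.2233]
orientation: [0.27, 3.13, 0.0]
wrist_force: [-0.3, 2.2, 0.9]
opening: 0.276
finger_force: 25.0
```

Run:
```python
from h import *
s=r.sense();print(s['position'],s['wrist_force'])
m,im=save('scene','s7')
cv2.imwrite('pics/m7.png',cv2.resize(im[130:270,170:350],None,fx=4,fy=4,interpolation=2)[:,:,::-1])
```

```text
[ 0.5800305  -0.08019288  0.22330895] [-0.34520926  2.23216765  0.86526413]
```

View pics/m7.png

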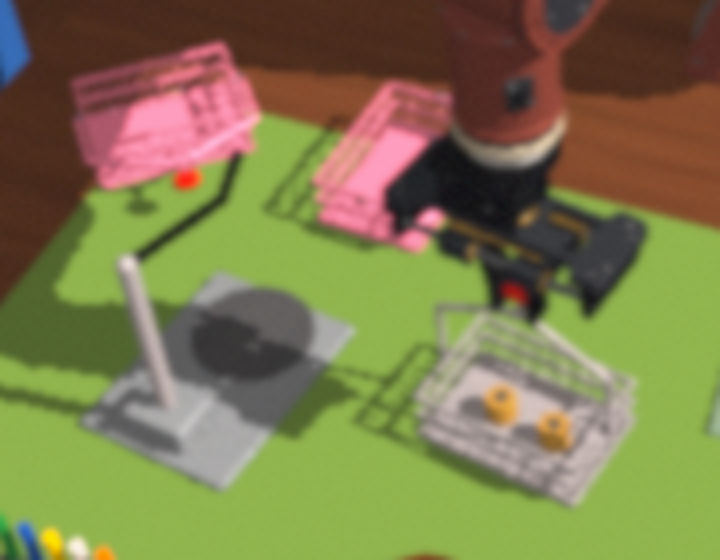

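The bail is upright in the fingers and both capsules are in place. Next is a gentle lift.

Call:
play_rows([
  {"x":0,"y":0,"z":-0.01,"yaw":0},
  {"x":0,"y":0,"z":-0.03,"yaw":0},
  {"x":0,"y":0,"z":-0.06,"yaw":0},
  {"x":0,"y":0,"z":-0.12,"yaw":0},
  {"x":0,"y":0,"z":-0.2,"yaw":0},
  {"x":0,"y":0,"z":-0.29,"yaw":0},
  {"x":0,"y":0,"z":-0.38,"yaw":0},
  {"x":0,"y":0,"z":-0.45,"yaw":0},
  {"x":0,"y":0,"z":-0.5,"yaw":0},
  {"x":0,"y":0,"z":-0.52,"yaw":0},
], squeeze=40)

```text
clock: 42.0
position: [0.5794, -0.0802, 0.3278]
orientation: [0.27, 3.129, -0.0]
wrist_force: [0.6, -0.6, -4.0]
opening: 0.271
finger_force: 40.0
```

Run:
```python
from h import *
go([.485,-.12,.275]);go([.485,-.33,.275],np.radians(82))
```

```text
shift units [ 0.4312 -0.2771  0.0089] closing ang 80.12
shift units [ 0.251  -1.3115  0.0091] closing ang 80.12
yaw units -0.0104 j6 -1.67
```

Call:
play_rows([
  {"x":0.01,"y":-0.005,"z":0,"yaw":0},
  {"x":0.04,"y":-0.02,"z":0,"yaw":0},
  {"x":0.09,"y":-0.05,"z":0,"yaw":0},
  {"x":0.15,"y":-0.09,"z":0,"yaw":0},
  {"x":0.22,"y":-0.13,"z":0,"yaw":0},
  {"x":0.28,"y":-0.18,"z":0,"yaw":0},
  {"x":0.34,"y":-0.23,"z":0,"yaw":0},
  {"x":0.39,"y":-0.29,"z":0,"yaw":0},
  {"x":0.42,"y":-0.35,"z":0,"yaw":0},
  {"x":0.43,"y":-0.41,"z":0,"yaw":0},
])

```text
clock: 43.25
position: [0.48, -0.147, 0.3272]
orientation: [0.271, 3.13, -0.0]
wrist_force: [0.0, 0.1, -4.3]
opening: 0.271
finger_force: 40.0
```

Call:
play_rows([
  {"x":-0.01,"y":-0.07,"z":0,"yaw":0},
  {"x":-0.02,"y":-0.14,"z":0,"yaw":0},
  {"x":-0.03,"y":-0.21,"z":0,"yaw":-0.001},
  {"x":-0.05,"y":-0.29,"z":0,"yaw":-0.002},
  {"x":-0.06,"y":-0.37,"z":0,"yaw":-0.004},
  {"x":-0.08,"y":-0.45,"z":0,"yaw":-0.006},
  {"x":-0.09,"y":-0.53,"z":0,"yaw":-0.008},
  {"x":-0.1,"y":-0.6,"z":0,"yaw":-0.01},
  {"x":-0.115,"y":-0.67,"z":0,"yaw":-0.01},
  {"x":-0.13,"y":-0.73,"z":0,"yaw":-0.01},
])

```text
clock: 44.5
position: [0.481, -0.2954, 0.3271]
orientation: [-0.222, -3.134, -0.0]
wrist_force: [0.1, -0.8, -4.5]
opening: 0.265
finger_force: 40.0
```

Call:
play_rows([
  {"x":-0.01,"y":-0.06,"z":0,"yaw":0},
  {"x":-0.02,"y":-0.1,"z":0,"yaw":0},
  {"x":-0.03,"y":-0.13,"z":0,"yaw":0},
  {"x":-0.03,"y":-0.15,"z":0,"yaw":0},
  {"x":-0.03,"y":-0.16,"z":0,"yaw":0},
  {"x":-0.03,"y":-0.16,"z":0,"yaw":0},
  {"x":-0.03,"y":-0.16,"z":0,"yaw":0},
  {"x":-0.03,"y":-0.16,"z":0,"yaw":0},
  {"x":-0.03,"y":-0.16,"z":0,"yaw":0},
  {"x":-0.03,"y":-0.16,"z":0,"yaw":0},
])

```text
clock: 45.75
position: [0.4825, -0.3269, 0.3271]
orientation: [-0.221, -3.134, -0.0]
wrist_force: [-0.2, 0.8, -5.4]
opening: 0.266
finger_force: 40.0
```

Run:
```python
from h import *
m,im=save('scene','s8');m,im2=save('top','t8');m,im3=save('wrist','w8')
c=lambda i:cv2.resize(i,(400,300),interpolation=2)
cv2.imwrite('pics/m8.png',np.vstack([np.hstack([c(im[140:240,170:303]),c(im2[120:220,370:503])]),cv2.resize(im3,(800,500))[:300]])[:,:,::-1])
go([.568,-.343,.275],np.radians(82));go([.568,-.343,.213])
```

```text
shift units [-0.4347 -0.0192  0.0056] closing ang 81.92
yaw units -0.0005 j6 -2.16
shift units [-0.4347 -0.0192  0.3156] closing ang 81.92
```

View pics/m8.png

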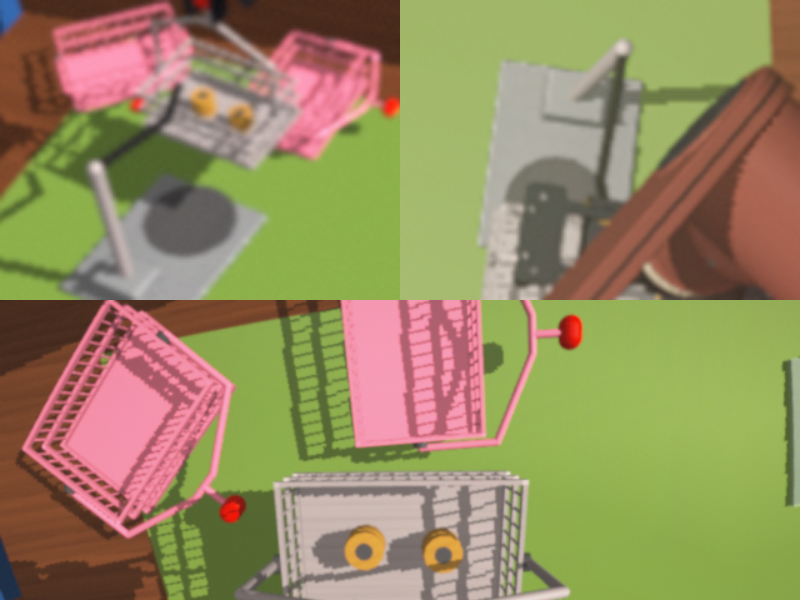

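The basket hangs level with both capsules in it, just on the tip side of the hook. I'll check its height from the rim's size in the wrist view before moving in.

Run:
```python
from h import *
from scipy.optimize import brentq
W=load('w8')
a,b=(277/1.25,184/1.25),(527/1.25,181/1.25)
f=lambda z:np.linalg.norm(atz(W,*a,z)-atz(W,*b,z))-.150
z=brentq(f,.05,.25);print('rim z',z,atz(W,*a,z),atz(W,*b,z))
# cross-check with capsules spacing at first: top z
W6=load('w6');print(np.linalg.norm(atz(W6,265,186,.027)-atz(W6,326,190,.027)))
d=np.linalg.norm(atz(W6,265,186,.027)-atz(W6,326,190,.027))
g=lambda z:np.linalg.norm(atz(W,364/1.25,251/1.25,z)-atz(W,443/1.25,252/1.25,z))-d
print('captop z',brentq(g,.03,.2))
```

```text
rim z 0.15341417388183104 [ 0.42953318 -0.39508547  0.15341417] [ 0.44897952 -0.24635134  0.15341417]
0.05247655073160934
captop z 0.13579037351406498
```

Call:
play_rows([
  {"x":-0.01,"y":0,"z":0,"yaw":0},
  {"x":-0.04,"y":0,"z":0,"yaw":0},
  {"x":-0.09,"y":-0.005,"z":0,"yaw":0},
  {"x":-0.15,"y":-0.01,"z":0,"yaw":0},
  {"x":-0.22,"y":-0.01,"z":0,"yaw":0},
  {"x":-0.29,"y":-0.015,"z":0,"yaw":0},
  {"x":-0.35,"y":-0.019,"z":0,"yaw":0},
  {"x":-0.395,"y":-0.019,"z":0,"yaw":0},
  {"x":-0.425,"y":-0.019,"z":0,"yaw":0},
  {"x":-0.435,"y":-0.019,"z":0,"yaw":0},
])

```text
clock: 47.15
position: [0.5683, -0.343, 0.327]
orientation: [-0.221, -3.134, -0.0]
wrist_force: [0.2, 0.1, -5.0]
opening: 0.267
finger_force: 40.0
```

Call:
play_rows([
  {"x":0,"y":0,"z":0,"yaw":0},
  {"x":0,"y":0,"z":0,"yaw":0},
  {"x":0,"y":0,"z":0,"yaw":0},
  {"x":0,"y":0,"z":0,"yaw":0},
  {"x":0,"y":0,"z":0,"yaw":0},
  {"x":0,"y":0,"z":0.02,"yaw":0},
  {"x":0,"y":0,"z":0.05,"yaw":0},
  {"x":0,"y":0,"z":0.09,"yaw":0},
  {"x":0,"y":0,"z":0.12,"yaw":0},
  {"x":0,"y":0,"z":0.13,"yaw":0},
])

```text
clock: 48.4
position: [0.5678, -0.3428, 0.3]
orientation: [-0.221, -3.133, -0.001]
wrist_force: [0.2, 0.1, -4.0]
opening: 0.269
finger_force: 40.0
```

Run:
```python
from h import *
m,im=save('scene','s9')
cv2.imwrite('pics/m9.png',cv2.resize(im[120:240,165:325],None,fx=5,fy=5,interpolation=2)[:,:,::-1])
go([.568,-.343,.213])
```

```text
shift units [-0.0012 -0.0009  0.181 ] closing ang 81.92
```

View pics/m9.png

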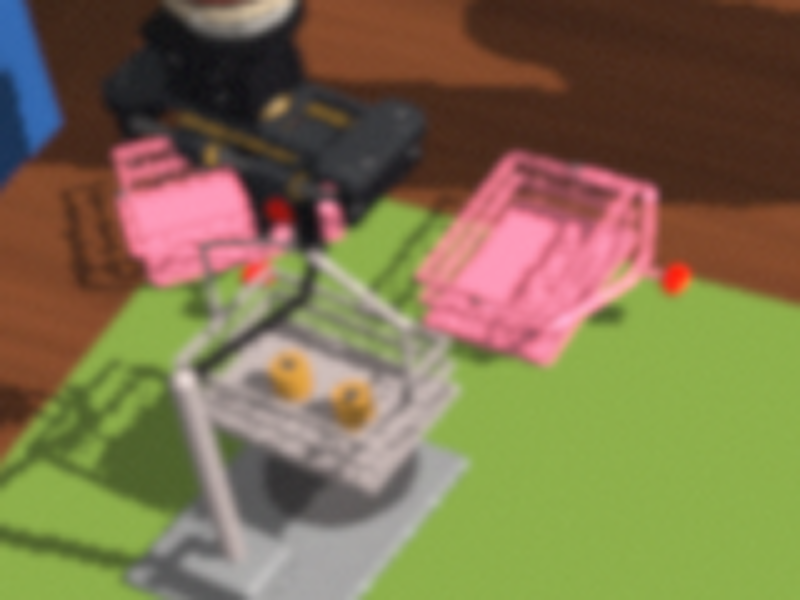

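Run:
```python
from h import *
S=load('s9')
for n,p in dict(seat=(.568,-.343,.18),tip=(.540,-.339,.206),bar=(.568,-.343,.219),bar_low=(.568,-.343,.212),grip=(.568,-.343,.249)).items(): print(n,(proj(S,p)-[165,120])*5+2)
```

```text
seat [303.06498007 290.82004112]
tip [322.74198524 235.1397376 ]
bar [293.05608767 247.02217435]
bar_low [294.88186311 255.01506698]
grip [285.08108529 212.0908402 ]
```

Call:
play_rows([
  {"x":0,"y":0,"z":0.02,"yaw":0},
  {"x":0,"y":0,"z":0.04,"yaw":0},
  {"x":0,"y":0,"z":0.065,"yaw":0},
  {"x":0,"y":0,"z":0.09,"yaw":0},
  {"x":0,"y":0,"z":0.11,"yaw":0},
  {"x":0,"y":0,"z":0.125,"yaw":0},
  {"x":0,"y":0,"z":0.135,"yaw":0},
  {"x":0,"y":0,"z":0.145,"yaw":0},
  {"x":0,"y":0,"z":0.15,"yaw":0},
  {"x":0,"y":0,"z":0.15,"yaw":0},
])

```text
clock: 49.7
position: [0.5681, -0.343, 0.2711]
orientation: [-0.221, -3.134, -0.0]
wrist_force: [-0.7, 0.0, -4.7]
opening: 0.268
finger_force: 40.0
```

Call:
play_rows([
  {"x":0,"y":0,"z":0.003,"yaw":0},
  {"x":0,"y":0,"z":0.006,"yaw":0},
  {"x":0,"y":0,"z":0.009,"yaw":0},
  {"x":0,"y":0,"z":0.012,"yaw":0},
  {"x":0,"y":0,"z":0.015,"yaw":0},
  {"x":0,"y":0,"z":0.015,"yaw":0},
  {"x":0,"y":0,"z":0.015,"yaw":0},
  {"x":0,"y":0,"z":0.015,"yaw":0},
  {"x":0,"y":0,"z":0.015,"yaw":0},
  {"x":0,"y":0,"z":0.015,"yaw":0},
])

```text
clock: 50.95
position: [0.5681, -0.343, 0.2681]
orientation: [0.221, 3.134, 0.0]
wrist_force: [0.4, -0.5, -4.1]
opening: 0.27
finger_force: 40.0
```

Call:
play_rows([
  {"x":0,"y":0,"z":0.004,"yaw":0},
  {"x":0,"y":0,"z":0.008,"yaw":0},
  {"x":0,"y":0,"z":0.012,"yaw":0},
  {"x":0,"y":0,"z":0.016,"yaw":0},
  {"x":0,"y":0,"z":0.02,"yaw":0},
  {"x":0,"y":0,"z":0.02,"yaw":0},
  {"x":0,"y":0,"z":0.02,"yaw":0},
  {"x":0,"y":0,"z":0.02,"yaw":0},
  {"x":0,"y":0,"z":0.02,"yaw":0},
  {"x":0,"y":0,"z":0.02,"yaw":0},
])

```text
clock: 52.2
position: [0.5686, -0.3434, 0.265]
orientation: [0.221, 3.132, -0.002]
wrist_force: [2.9, -0.2, 5.6]
opening: 0.274
finger_force: 40.1
```

Call:
play_rows([
  {"x":0,"y":0,"z":0.003,"yaw":0},
  {"x":0,"y":0,"z":0.006,"yaw":0},
  {"x":0,"y":0,"z":0.009,"yaw":0},
  {"x":0,"y":0,"z":0.01,"yaw":0},
  {"x":0,"y":0,"z":0.01,"yaw":0},
  {"x":0,"y":0,"z":0.01,"yaw":0},
  {"x":0,"y":0,"z":0.01,"yaw":0},
  {"x":0,"y":0,"z":0.01,"yaw":0},
  {"x":0,"y":0,"z":0.01,"yaw":0},
  {"x":0,"y":0,"z":0.01,"yaw":0},
])

```text
clock: 53.45
position: [0.5691, -0.3435, 0.2643]
orientation: [0.221, 3.13, -0.003]
wrist_force: [2.3, 0.3, 8.5]
opening: 0.269
finger_force: 40.1
```

Call:
play_rows([
  {"x":-0.002,"y":0,"z":-0.003,"yaw":0},
  {"x":-0.005,"y":0,"z":-0.006,"yaw":0},
  {"x":-0.008,"y":0,"z":-0.01,"yaw":0},
  {"x":-0.008,"y":0,"z":-0.012,"yaw":0},
  {"x":-0.008,"y":0,"z":-0.012,"yaw":0},
  {"x":-0.008,"y":0,"z":-0.012,"yaw":0},
  {"x":-0.008,"y":0,"z":-0.012,"yaw":0},
  {"x":-0.008,"y":0,"z":-0.012,"yaw":0},
  {"x":-0.008,"y":0,"z":-0.012,"yaw":0},
  {"x":-0.008,"y":0,"z":-0.012,"yaw":0},
], squeeze=12)

```text
clock: 54.7
position: [0.5695, -0.3432, 0.2642]
orientation: [-0.221, -3.133, -0.0]
wrist_force: [2.1, -2.1, -0.2]
opening: 0.283
finger_force: 12.0
```

Supported, with roughly zero vertical load on the wrist. Now I'll release.

Call:
play_rows([
  {"x":0,"y":0,"z":0,"yaw":0},
  {"x":0,"y":0,"z":0,"yaw":0},
  {"x":0,"y":0,"z":0,"yaw":0},
  {"x":0,"y":0,"z":0,"yaw":0},
  {"x":0,"y":0,"z":0,"yaw":0},
  {"x":0,"y":0,"z":0,"yaw":0},
  {"x":0,"y":0,"z":0,"yaw":0},
  {"x":0,"y":0,"z":0,"yaw":0},
  {"x":0,"y":0,"z":0,"yaw":0},
  {"x":0,"y":0,"z":0,"yaw":0},
], fingers=0)

```text
clock: 55.95
position: [0.5696, -0.3433, 0.2645]
orientation: [0.221, 3.134, -0.0]
wrist_force: [0.3, -0.3, -0.4]
opening: 0.503
finger_force: 0.0
```

Call:
play_rows([
  {"x":0,"y":0,"z":-0.02,"yaw":0},
  {"x":0,"y":0,"z":-0.08,"yaw":0},
  {"x":0,"y":0,"z":-0.16,"yaw":0},
  {"x":0,"y":0,"z":-0.25,"yaw":0},
  {"x":0,"y":0,"z":-0.34,"yaw":0},
  {"x":0.05,"y":0.05,"z":-0.42,"yaw":0},
  {"x":0.15,"y":0.2,"z":-0.48,"yaw":0},
  {"x":0.25,"y":0.4,"z":-0.5,"yaw":0},
  {"x":0.3,"y":0.6,"z":-0.5,"yaw":0},
  {"x":0.3,"y":0.8,"z":-0.5,"yaw":0},
])

```text
clock: 57.2
position: [0.5323, -0.1753, 0.3662]
orientation: [0.222, 3.132, -0.001]
wrist_force: [-0.4, 0.3, -0.0]
opening: 0.498
finger_force: 0.0
```

Call:
play_rows([
  {"x":0,"y":0.1,"z":0,"yaw":0},
  {"x":0,"y":0.15,"z":0,"yaw":0},
  {"x":0,"y":0.15,"z":0,"yaw":0},
  {"x":0,"y":0.15,"z":0,"yaw":0},
  {"x":0,"y":0.15,"z":0,"yaw":0},
  {"x":0,"y":0.15,"z":0,"yaw":0},
  {"x":0,"y":0.15,"z":0,"yaw":0},
  {"x":0,"y":0.15,"z":0,"yaw":0},
  {"x":0,"y":0.15,"z":0,"yaw":0},
  {"x":0,"y":0.15,"z":0,"yaw":0},
])

```text
clock: 58.45
position: [0.537, -0.1466, 0.3646]
orientation: [0.221, 3.134, -0.0]
wrist_force: [-0.5, 0.1, 0.1]
opening: 0.497
finger_force: 0.0
```

Run:
```python
from h import *
m,im=save('scene','s10');m,im2=save('top','t10')
c=lambda i:cv2.resize(i,(400,300),interpolation=2)
cv2.imwrite('pics/m10.png',np.vstack([cv2.resize(im[130:250,165:325],(600,400),interpolation=2),cv2.resize(im2[60:260,100:460],(600,200))])[:,:,::-1])
```

```text
(no output)
```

View pics/m10.png

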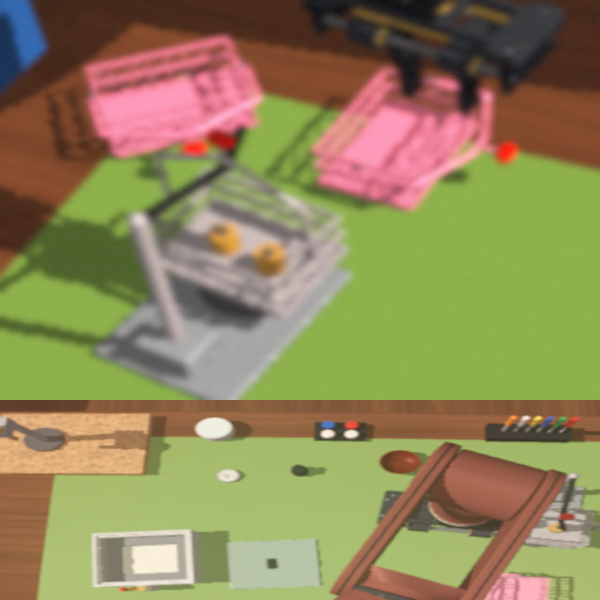

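The basket hangs in the hook with both capsules in it, at about (225,238) and (268,258), and the cover lies flat. I'll let it settle and check for swing.

Call:
play_rows([
  {"x":0,"y":0,"z":0,"yaw":0},
  {"x":0,"y":0,"z":0,"yaw":0},
  {"x":0,"y":0,"z":0,"yaw":0},
  {"x":0,"y":0,"z":0,"yaw":0},
  {"x":0,"y":0,"z":0,"yaw":0},
  {"x":0,"y":0,"z":0,"yaw":0},
  {"x":0,"y":0,"z":0,"yaw":0},
  {"x":0,"y":0,"z":0,"yaw":0},
  {"x":0,"y":0,"z":0,"yaw":0},
  {"x":0,"y":0,"z":0,"yaw":0},
])

```text
clock: 59.8
position: [0.537, -0.1467, 0.3645]
orientation: [0.221, 3.134, -0.0]
wrist_force: [0.9, -0.3, 0.1]
opening: 0.499
finger_force: 0.0
```

Call:
play_rows([
  {"x":0,"y":0,"z":0,"yaw":0},
  {"x":0,"y":0,"z":0,"yaw":0},
  {"x":0,"y":0,"z":0,"yaw":0},
  {"x":0,"y":0,"z":0,"yaw":0},
  {"x":0,"y":0,"z":0,"yaw":0},
  {"x":0,"y":0,"z":0,"yaw":0},
  {"x":0,"y":0,"z":0,"yaw":0},
  {"x":0,"y":0,"z":0,"yaw":0},
  {"x":0,"y":0,"z":0,"yaw":0},
  {"x":0,"y":0,"z":0,"yaw":0},
])

```text
clock: 61.05
position: [0.537, -0.1467, 0.3645]
orientation: [-0.221, -3.134, -0.0]
wrist_force: [0.6, -0.6, 0.7]
opening: 0.5
finger_force: 0.0
```

Run:
```python
from h import *
F=[cv2.imread('pics/s10.png')[:,:,::-1]]+[r.camera('scene') for _ in range(9)]
G=[cv2.GaussianBlur(cv2.cvtColor(np.ascontiguousarray(f[165:230,195:265]),7),(0,0),1).astype(np.float32) for f in F]
print([np.round(cv2.phaseCorrelate(G[0],g)[0],2).tolist() for g in G], [float(np.abs(g-G[-1]).mean().round(2)) for g in G])
```

```text
[[0.0, 0.0], [-0.03, -0.01], [-0.03, -0.0], [-0.03, -0.01], [-0.01, 0.0], [-0.02, 0.01], [-0.02, -0.0], [-0.02, 0.01], [-0.02, 0.0], [-0.02, -0.01]] [0.8700000047683716, 0.2199999988079071, 0.2199999988079071, 0.2199999988079071, 0.2199999988079071, 0.23000000417232513, 0.23000000417232513, 0.20999999344348907, 0.2199999988079071, 0.0]
```

It is still, so I'll hand the job in.

```bash
python3 -c "
from plant import r
print(r.job_done())"
```

```text
the job is handed in; nothing more can be done
None
```

I handed the job in with the tab turned aside, the cover flat on the bench, and the basket hanging still in the hook with both capsules in it (only two were in the tray); no verdict came back.

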